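# Screw the grain mill's burr ring home with the pin spanner

### The job

Take the pin spanner from its wooden rest, set both of its pins into the two holes of the steel ring on top of the grain mill, and screw the ring clockwise (seen from above) with it until the ring is fully home against its stop. Press and turn gently, never with more than about 50 N on the spanner's pins. Then stand the spanner back in the slot of its rest, let go, and leave the other things on the counter where they are.

Things in the scene. Friction and masses are not known exactly. Their poses are not given: they have to be found in the camera images.
- mill: Grain mill with its hopper off, fixed: a white box 135 mm square on a 150 mm square wooden foot, top at 106 mm. In the middle of the top a dark steel collar (outer diameter 92 mm, rim at 120 mm) surrounds the steel ring, 76 mm in diameter and 9 mm thick, with a 19 mm bore (brass nut inside) and two 8 mm through holes, each 20 mm from the axis. Origin: on the counter under the ring's axis; z up.
- ring_face (a point): Point on the ring's axis at its upper face. Turned clockwise from above the ring sinks 5 mm per radian, and this point with it, from at most 127.5 mm above the counter to 121 mm at a hard stop (fully home), felt as a sudden rise of the turning moment. This point does not turn: its axes stay those of the mill and do not tell where the holes are.
- ring_axis (a point): Fixed point of the mill on the ring's axis, at the collar's rim height (120 mm), axes as the mill's. At the start the line through the ring's holes stands anywhere from 0.60 to 1.30 rad anticlockwise (from above) of the x axis, either way round, and 0.6 to 1.3 rad of turning short of the stop. The ring turns stiffly (0.1 to 0.25 N m), stays put, and pins rubbing lightly on its face do not drag it.
- spanner: Pin spanner, about 0.2 kg, standing pins down. A steel cross bar 70 x 26 x 8 mm (x, y, z) has two pins under it at x = +20 and -20 mm: 6 mm in diameter, 8 mm long, the last 2 mm tapering to 3 mm. Origin: centre of the bar's underside, z up; with the pins fully in, it lies on the ring's face. It works equally well turned by half a turn.
- spanner_grip (a point): Middle of the spanner's upright wooden grip, 36 mm above the spanner's origin: the grip is 60 mm long (x), 16 mm thick (y) and 36 mm high (18 to 54 mm above the origin), on a short 30 x 14 mm stem. Take it from above, fingers closing along y.
- pin_a (a point): Tip of the spanner's pin at x = +20 mm, 8 mm below its origin. A turning moment of 0.5 N m on the spanner puts up to about 50 N in all on the two pins.
- pin_b (a point): Tip of the spanner's pin at x = -20 mm, 8 mm below its origin.
- stand: The spanner's rest, fixed: a wooden block 110 x 64 x 30 mm (x, y, z) with a slot in its top, 54 mm long (x), 20 mm wide (y), 22 mm deep. The spanner's pins hang in the slot and its bar lies on the block's top, 30 mm above the counter, with its x axis along the block's, either way round. Origin: centre of the underside.
- succulent: White plant pot 56 mm across, 50 mm high, with a succulent, loose; leave it alone. Origin under its centre.
- round_pot: Black round plant pot 72 mm across, 50 mm high, loose; leave it alone. Origin under its centre.
- bowl: White bowl 100 mm across, 40 mm high, loose; leave it alone. Origin under its centre.
- jar_lid: Wooden jar lid 94 mm across, 20 mm high, lying on the counter, loose; leave it alone. Origin under its centre.
- hopper: The mill's wooden hopper, a funnel 156 mm across and 120 mm high, standing loose on its narrow end; leave it alone. Origin under its centre.
Things that resemble listed ones, but are neither listed nor needed, are in the scene too. There is more than one size of the spanner; the job needs the middle-sized. Several things have the shape of the stand; the one meant has the colours described above.

How it is judged (in metres and radians):
On the way, in this order (a step that is already met when the one before it is completed fails the run):
1. both pins of the spanner are in the ring's holes (z of each of pin_a, pin_b in the frame of ring_face below -0.003 m and horizontal distance between spanner and ring_face below 0.004 m), for 0.2 s.
2. the ring is home against its stop while both pins are still in its holes (z of ring_face in the frame of mill below 0.1218 m and z of each of pin_a, pin_b in the frame of ring_face below -0.002 m and horizontal distance between spanner and ring_face below 0.004 m), for 0.1 s.
At the end, for the whole second after the job is handed in: The ring is home (its face within 0.8 mm of the lowest height, 121 mm above the counter), and the spanner stands upright (within 0.12 rad) and at rest in the slot of its rest, its origin within 9 mm of the rest's middle and its bar down on the block's top (within 2.5 mm) (z of ring_face in the frame of mill below 0.1218 m and horizontal distance between spanner and stand below 0.009 m and z of spanner in the frame of stand between 0.0275 and 0.0325 m and angle between spanner's own z axis and vertical below 0.12 rad and linear speed of spanner below 0.02 m/s); the robot touches nothing.
It fails at once if the spanner is pressed on, or turned in, the mill and its ring with more than 60 N (contact force between spanner and mill above 60 N).
It fails at once if another thing on the counter is shifted by more than 20 mm (distance of any of succulent, round_pot, bowl, jar_lid, hopper from where it was at the start of the episode above 0.02 m).
It also fails if it takes over 72 s, if anything falls off the work surface, if the arm or the gripper's body presses on something with over 40 N, if the wrist force passes 120 N, or if a joint passes its speed limit or range.

### The arm

A 6-joint arm with a two-finger parallel gripper is mounted at the origin on the work surface. World frame = base frame: x ahead of the robot, y to its left, z up, the work surface at z = 0. Lengths are in m, angles in degrees, forces in N, time in s.
With the tool pointing down it reaches from about 0.275 to 0.725 m from the base axis. Payload 15.9 kg.
Tool frame: the origin (TCP) lies at the very end of the fingers, on their centre line; the grasp point (between the pads) lies 19 mm behind it (bot.grasp_offset is the distance from the TCP to the grasp point, in m); z points along the fingers, y is the line along which they close (so a half turn about z gives the same grasp; the last joint's range is limited). The gripper opens to 85 mm and grips with 20 to 120 N. Pads are 22 mm wide; open, the fingers measure 114 mm over their backs; the gripper's body (76 mm by 85 mm) begins 54 mm behind the grasp point. The pads swing forward as they close: fully open they stand 13 mm farther back than shut.
Start: joints at [74.886, 12.198, -1.971, 75.831, 0, 90], TCP at [0.13, 0.483, 0.231] pointing down, gripper open.
Joint ranges: [-170.91, 170.91], [-42.67, 98.43], [-65.05, 77.54], [-120.47, 116.71], [-90, 82.35], [-180, 180]. Speed limits (degrees/s): [108.29, 108.29, 136.94, 147.25, 180, 180].

### API

Orientations are given as [roll, pitch, yaw] about the fixed x, y, z axes, in that order (R = Rz(yaw) Ry(pitch) Rx(roll)).
In Python, from station import bot gives the robot as it stands.
- The arm moves only by the shell command python3 -m inch 'ROWS' [FORCE]. ROWS is a JSON object of lists of equal length, an entry for each row: "fingers": the opening, from 0 (shut) to 1 (fully open); "slide": the shift along the world's x, y, z in mm, a list of three; "twist": the turn about the world's z in units of 5 degrees (1.0 is 5 degrees). A call has 1 to 8 rows; each row is the pose to reach, as a shift and turn from the pose commanded when the call began; what a row does not reach only later rows make up. A row lasts 1/12 s, in which the tool goes at most 41.7 mm and 7.16 degrees, less where a joint would pass 70% of its speed; a pose out of reach is approached as far as the arm can. A call with a gripper value outside its range is refused whole. The fingers move at their own pace and stop on an object; FORCE is the grip in N (left out, the last holds). Time passes only in rows, so rows that repeat a pose let the fingers close. It gives the time, the measured TCP pose, the force, the opening and the grip force at its end, in the units of the state.
- bot.observe(): the state, without advancing time (a new reading comes with each control period).
- bot.get_image(name): name is "scene" or "side" or "wrist"; returns a dict with "pixels" (420x560x3 uint8, red, green, blue), "range_z" (420x560 float32, m along the optical axis (not along the pixel's ray), 0 where there is no reading), "fovy" (degrees; the focal length in pixels is half the picture's height over the tangent of half this angle, whatever the lens; pixels are square), "cx", "cy" (the principal point, pixels), "R" (3x3) and "t" (3): a world point X has camera coordinates R X + t. Camera axes: x right, y down, z forward; pixel columns grow to the right and rows downward; lengths in m; the calibration is good to about 2 mm. A picture is of the moment at which its call begins.
- bot.hand_in(): hands the job in; it is judged then, once.
Trained networks look in the newest picture that a camera, given by its name, has taken for a name from the list of things; names that differ only in an ending like _2 or _b are one class to them, and where a whole thing is asked for, a point or a joint stands for the part that bears it (a point fixed in the world has none). Each returns a list of dicts, best first, with "score" (0 to 1); they miss things now and then, are a little off and sometimes report something else, mostly with a low value. They report only what shows in the picture. A call takes as long as a camera call. They do not tell look-alikes from the thing itself.
- bot.find_in(camera, query): "box" ([left, top, width, height] in pixels, round what is visible of it).
- bot.outline_of(camera, query): "mask" (420x560 bool, what is visible of it) and "box" ([left, top, width, height] in pixels, round what is visible of it).
- bot.spot_point(camera, query): "point" ([row, column] in pixels: a listed point, or the origin of a listed thing).
The state is a dict: "clock": time; "q": joint angles; "qvel": joint speeds; "effort": joint torques, N m; "position": TCP position; "tool_rot": TCP orientation; "contact_force": force on the tool from outside, world axes, zero at the start; "torque": the same for the moment, N m; "gripper_width": opening from 0.0 (shut) to 1.0 (fully open); "finger_force": force on a finger pad.
Only numpy, scipy, OpenCV 4.12 (cv2) and the standard library are available. Lean on these libraries where they do the work, as an engineer would, in place of code of your own. Each camera call takes 0.05 s, during which the arm holds its last target. There are 200 camera calls.

## Working session

There is one attempt and no reset: what is moved stays moved. The work goes in short steps, Python scripts to look and compute and a shell command to move; the robot and the scene stay as the last step left them, time stands still between calls to the robot, and variables do not carry over. Pictures are saved under pics/ and viewed, at most 10 in all, crops included, and the job is handed in when it is done.

```bash
mkdir -p pics
cat > h.py <<'E'
import numpy as np, cv2
from station import bot
def cloud(im):
    f=210/np.tan(np.radians(im["fovy"]/2)); z=im["range_z"]
    v,u=np.mgrid[0:420,0:560]
    C=np.stack([(u-im["cx"])/f*z,(v-im["cy"])/f*z,z],-1)
    P=(C-im["t"])@im["R"]
    P[z==0]=np.nan
    return P
def save(im,n,box=None,s=1):
    p=im["pixels"][:,:,::-1]
    if box: l,t,w,h=box; p=p[t:t+h,l:l+w]
    cv2.imwrite("pics/"+n,cv2.resize(p,None,fx=s,fy=s,interpolation=cv2.INTER_CUBIC))
E
python3 - <<'E'
from h import *
ims={c:bot.get_image(c) for c in("scene","side")}
p=np.hstack([cv2.resize(ims[c]["pixels"],(400,300),interpolation=cv2.INTER_AREA) for c in ims])
save(ims["scene"],"scene.png");save(ims["side"],"side.png")
for c in ims:
    P=cloud(ims[c])
    for q in("spanner","stand","mill","ring_face","spanner_grip"):
        for r in bot.outline_of(c,q)[:4]:
            m=r["mask"]; X=P[m]; X=X[~np.isnan(X[:,0])]
            print(c,q,round(r["score"],2),r["box"],X.mean(0).round(3),np.ptp(X,0).round(3),X[:,2].max().round(3)) if len(X) else 0
    for q in("stand","spanner_grip","ring_face"):
        for r in bot.spot_point(c,q)[:3]:
            i,j=np.round(r["point"]).astype(int); print(c,"pt",q,round(r["score"],2),i,j,P[i,j].round(3))
print(bot.observe())
E
```

```text
scene spanner 0.69 [298.8, 220.2, 19.9, 28.9] [0.565 0.205 0.059] [0.133 0.131 0.089] 0.087
scene spanner 0.64 [342.7, 212.5, 44.7, 29.2] [0.405 0.227 0.022] [0.124 0.099 0.039] 0.038
scene spanner 0.59 [356.7, 257.7, 24.7, 23.7] [0.491 0.325 0.014] [0.056 0.049 0.023] 0.023
scene stand 0.75 [287.9, 226.1, 40.2, 44.6] [0.569 0.214 0.025] [0.15  0.138 0.089] 0.087
scene stand 0.69 [310.7, 295.6, 37.9, 62.3] [0.677 0.401 0.025] [0.121 0.133 0.036] 0.034
scene stand 0.54 [204.9, 212.5, 40.6, 30.0] [0.676 0.022 0.017] [0.101 0.114 0.026] 0.024
scene mill 0.89 [202.4, 122.9, 59.5, 61.6] [ 0.524 -0.192  0.073] [0.15  0.199 0.131] 0.13
scene mill 0.52 [293.2, 167.6, 16.7, 32.9] [0.422 0.013 0.043] [0.121 0.133 0.08 ] 0.08
scene mill 0.45 [209.9, 256.2, 27.1, 24.6] [0.768 0.17  0.056] [0.084 0.11  0.083] 0.081
scene ring_face 0.52 [215.6, 129.0, 23.3, 10.3] [ 0.504 -0.228  0.125] [0.182 0.32  0.13 ] 0.13
scene spanner_grip 0.95 [345.7, 207.6, 42.3, 37.3] [0.404 0.228 0.022] [0.13  0.104 0.041] 0.038
scene spanner_grip 0.86 [354.7, 257.2, 29.4, 18.5] [0.489 0.325 0.012] [0.073 0.06  0.025] 0.
[... 1440 characters left out ...]
[ 0.517 -0.23   0.127]
{'clock': 0.9, 'q': array([ 7.48856178e+01,  1.21965860e+01, -1.97013414e+00,  7.58320282e+01,
        4.53105044e-05,  9.00013887e+01]), 'qvel': array([-0.04810369,  0.01081895, -0.01970893,  0.04394332,  0.06019172,
        0.03059957]), 'effort': array([ 9.96005183e-04, -6.85965157e+01,  4.87323940e+01,  1.73181634e-03,
       -8.00215685e-05,  6.32866943e-06]), 'position': array([0.13036913, 0.48268867, 0.23132638]), 'tool_rot': array([ 1.79998748e+02, -4.53408405e-05,  1.64884229e+02]), 'contact_force': array([ 0.0132141 ,  0.88718563, -0.16719772]), 'torque': array([-0.03055   , -0.00501464, -0.03380383]), 'finger_force': 0.0, 'gripper_width': 1.0015622320856994}
```

View pics/scene.png

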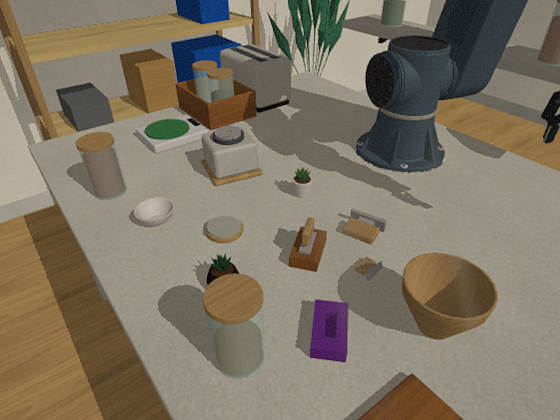

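View pics/side.png

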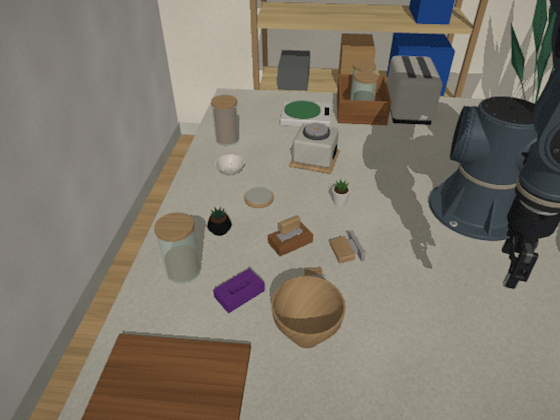

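The scene picture shows three spanners: the upright one in the wooden block at (307,235), a larger one lying at (362,228) and a small one lying at (370,267). There are two rest-shaped blocks: wooden at (308,250) and purple at (330,330). The upright spanner in the wooden block looks like the middle-sized one in the right rest. The mill is at (229,150). I'll move above the spanner and confirm with a crop.

```bash
R='{"fingers":[1,1,1,1,1,1,1,1],"slide":[[30,-20,30],[65,-45,50],[98,-65,50],[130,-85,50],[160,-105,50],[190,-125,50],[220,-145,50],[240,-155,50]],"twist":[0,0,0,0,0,0,0,0]}'; python3 -m inch '{"fingers":[1,1,1,1,1,1,1,1],"slide":[[30,-20,30],[65,-45,50],[98,-65,50],[130,-85,50],[160,-105,50],[190,-125,50],[220,-145,50],[240,-155,50]],"twist":[0,0,0,0,0,0,0,0]}'
python3 -m inch '{"fingers":[1,1,1,1,1,1,1,1],"slide":[[30,-20,0],[65,-42,0],[95,-62,0],[125,-82,0],[155,-102,0],[185,-120,0],[195,-123,0],[195,-123,0]],"twist":[0,0,0,0,0,0,0,0]}'
python3 - <<'E'
from h import *
im=bot.get_image("wrist"); save(im,"w1.png"); P=cloud(im)
for q in("spanner","stand","spanner_grip"):
    for r in bot.outline_of("wrist",q)[:3]:
        X=P[r["mask"]]; X=X[~np.isnan(X[:,0])]
        print(q,round(r["score"],2),r["box"],np.median(X,0).round(3),X[:,2].max().round(3))
m=(P[...,2]>0.072)&(P[...,2]<0.1)&(abs(P[...,0]-.565)<.07)&(abs(P[...,1]-.205)<.07)
X=P[m]; r=cv2.minAreaRect(X[:,:2].astype(np.float32)*1000); print("grip",len(X),X.mean(0),r)
m=(P[...,2]>0.022)&(P[...,2]<0.034)&(abs(P[...,0]-.565)<.09)&(abs(P[...,1]-.205)<.09)
X=P[m]; r=cv2.minAreaRect(X[:,:2].astype(np.float32)*1000); print("stand",len(X),X[:,2].mean(),r)
m=(P[...,2]>0.035)&(P[...,2]<0.042)&(abs(P[...,0]-.565)<.09)&(abs(P[...,1]-.205)<.09)
X=P[m]; r=cv2.minAreaRect(X[:,:2].astype(np.float32)*1000); print("bar",len(X),X[:,2].mean(),r)
E
```

```text
clock: 1.57
position: [0.3726, 0.3255, 0.2815]
tool_rot: [-180.0, 0.0, 164.8]
contact_force: [0.1, 0.8, 0.2]
gripper_width: 1.004
finger_force: 0.0
clock: 2.23
position: [0.5674, 0.203, 0.2802]
tool_rot: [-180.0, -0.0, 164.7]
contact_force: [0.3, -0.3, 0.1]
gripper_width: 0.996
finger_force: 0.0
spanner 0.69 [331.0, 61.0, 40.1, 52.3] [0.489 0.319 0.013] 0.021
spanner 0.66 [214.3, 1.4, 87.4, 83.1] [0.405 0.221 0.023] 0.036
stand 0.87 [229.9, 123.0, 89.0, 86.1] [0.55  0.202 0.029] 0.083
spanner_grip 0.93 [250.0, 147.4, 49.1, 48.2] [0.557 0.2   0.081] 0.085
spanner_grip 0.92 [329.0, 60.1, 44.4, 52.8] [0.489 0.319 0.013] 0.021
spanner_grip 0.55 [210.1, 0.6, 92.7, 85.5] [0.405 0.221 0.023] 0.036
grip 707 [0.55951371 0.19903353 0.08213724] ((560.5829467773438, 198.75619506835938), (59.68876647949219, 16.213483810424805), 37.64406967163086)
stand 2651 0.028945126644088194 ((558.595703125, 199.3712921142578), (110.29991149902344, 64.2095947265625), 36.6816291809082)
bar 345 0.03703512382329789 ((560.4764404296875, 199.18125915527344), (69.91791534423828, 25.133779525756836), 37.6405029296875)
```

View pics/w1.png

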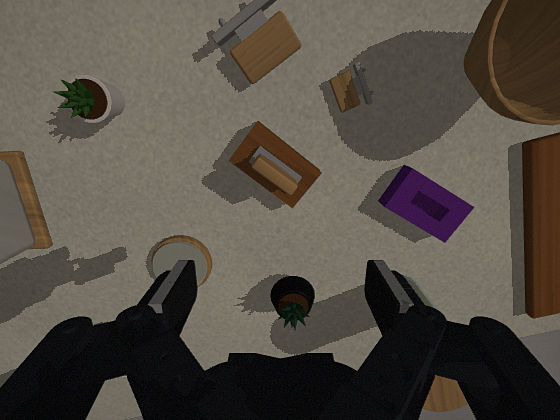

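The wrist picture shows the upright spanner in the wooden block at (275,170), the large one at (262,45), the small one at (347,88) and the purple block at (427,203). The upright one measures 70 x 25 mm at the bar and 60 x 16 mm at the grip, which matches the description. I'll confirm with a crop.

Run:
```python
from h import *
im=bot.get_image("wrist"); save(im,"w1c.png",(190,0,300,250),2)
print(bot.observe()["q"].round(1))
im=bot.get_image("scene");P=cloud(im)
X=P[(abs(P[...,2]-.105)<.006)&(abs(P[...,0]-.51)<.14)&(abs(P[...,1]+.22)<.14)]
print(cv2.minAreaRect(X[:,:2].astype(np.float32)*1000))
```

```text
[20.  25.  23.1 88.1  0.  35. ]
((503.123046875, -228.78579711914062), (132.8962860107422, 134.93138122558594), 74.923095703125)
```

View pics/w1c.png

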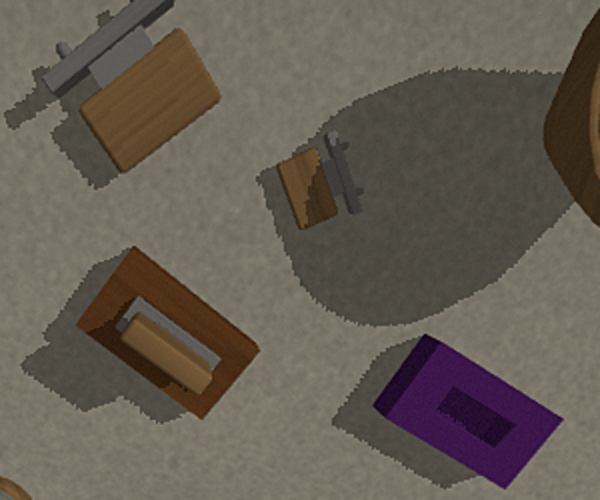

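The crop confirms it: the upright spanner in the brown wooden block at crop (170,340) lies in size between the large one at (130,80) and the small one at (320,180). Next I'll turn, descend and grasp.

```bash
python3 -m inch '{"fingers":[1,1,1,1,1,1,1,1],"slide":[[-3,-2,-30],[-7,-4,-65],[-7,-4,-100],[-7,-4,-130],[-7,-4,-150],[-7,-4,-150],[-7,-4,-150],[-7,-4,-150]],"twist":[1.3,2.6,4,5.4,6.8,8.2,9.5,10.4]}'
python3 -m inch '{"fingers":[1,1,1,1,1,1,0.1,0],"slide":[[0,0,-20],[0,0,-40],[0,0,-60],[0,0,-75],[0,0,-80],[0,0,-80],[0,0,-80],[0,0,-80]],"twist":[0,0,0,0,0,0,0,0]}' 60
python3 -m inch '{"fingers":[0,0,0,0,0,0,0,0],"slide":[[0,0,0],[0,0,0],[0,0,0],[0,0,0],[0,0,0],[0,0,0],[0,0,0],[0,0,0]],"twist":[0,0,0,0,0,0,0,0]}' 60
```

```text
clock: 3.2
position: [0.5576, 0.2012, 0.1313]
tool_rot: [180.0, -0.0, -142.7]
contact_force: [0.2, -0.6, 0.0]
gripper_width: 1.0
finger_force: 0.0
clock: 3.87
position: [0.5589, 0.2011, 0.0526]
tool_rot: [-180.0, 0.1, -143.1]
contact_force: [-0.4, -0.7, 0.9]
gripper_width: 0.75
finger_force: 0.0
clock: 4.53
position: [0.5587, 0.2007, 0.0518]
tool_rot: [-180.0, 0.0, -143.1]
contact_force: [-0.9, -1.7, 6.0]
gripper_width: 0.181
finger_force: 58.6
```

```bash
python3 -m inch '{"fingers":[0,0,0,0,0,0,0,0],"slide":[[0,0,5],[0,0,20],[0,0,45],[0,0,80],[0,0,115],[0,0,150],[0,-15,180],[0,-40,190]],"twist":[0,0,0,0,0,0,0,0]}' 80
python3 -m inch '{"fingers":[0,0,0,0,0,0,0,0],"slide":[[0,-35,0],[0,-70,0],[0,-105,0],[0,-140,0],[0,-175,0],[0,-210,0],[0,-245,0],[0,-280,0]],"twist":[0,0,0,0,0,0,0,0]}'
python3 -m inch '{"fingers":[0,0,0,0,0],"slide":[[0,-30,0],[0,-55,0],[0,-68,0],[0,-68,0],[0,-68,0]],"twist":[0,0,0,0,0]}'
python3 - <<'E'
from h import *
im=bot.get_image("wrist"); save(im,"w2.png",None,1.4); P=cloud(im); np.save("P2.npy",P)
print("cam",(-im["R"].T@im["t"]).round(3))
m=(abs(P[...,2]-.120)<.002)&(abs(P[...,0]-.505)<.08)&(abs(P[...,1]+.229)<.08)
f=lambda X:cv2.minEnclosingCircle(X[:,:2].astype(np.float32)*1000)
print("collar",m.sum(),f(P[m]))
m=(P[...,2]>.1225)&(P[...,2]<.131)&(np.hypot(P[...,0]-.505,P[...,1]+.229)<.05)
print("ring",m.sum(),f(P[m]),np.median(P[m][:,2]))
E
```

```text
clock: 5.2
position: [0.5592, 0.1622, 0.2459]
tool_rot: [-179.9, 0.3, -143.0]
contact_force: [1.8, 0.1, -2.9]
gripper_width: 0.177
finger_force: 78.3
clock: 5.87
position: [0.5578, -0.1209, 0.2414]
tool_rot: [180.0, -0.0, -143.1]
contact_force: [0.4, 0.1, -3.0]
gripper_width: 0.173
finger_force: 78.3
clock: 6.28
position: [0.5582, -0.1873, 0.2411]
tool_rot: [180.0, -0.0, -143.2]
contact_force: [1.0, 1.2, -2.5]
gripper_width: 0.173
finger_force: 78.3
cam [ 0.495 -0.234  0.383]
collar 1842 ((502.7015686035156, -232.4275665283203), 45.617645263671875)
ring 6248 ((502.8214111328125, -232.31439208984375), 37.980918884277344) 0.12598948141863198
```

View pics/w2.png

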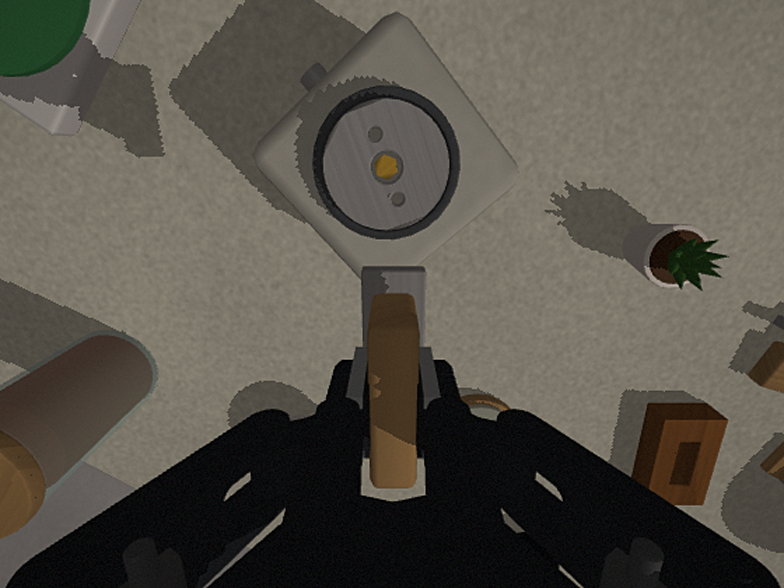

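The picture shows the ring with holes at (375,134) and (398,198) in the 1.4x view and the bore at (387,166). The spanner is held straight below it. I'll work out the hole angle and the pose of the held spanner.

Run:
```python
from h import *
im=bot.get_image("wrist"); P=cloud(im); f=210/np.tan(np.radians(im["fovy"]/2)); R,t=im["R"],im["t"]; C=-R.T@t
def ray(u,v,z):
    d=R.T@np.array([(u-im["cx"])/f,(v-im["cy"])/f,1]); return C+d*(z-C[2])/d[2]
zf=.126
# rectify the ring top, 0.1 mm... 5 px/mm
c=np.array([.5028,-.2323]); n=400; s=.0002
yy,xx=np.mgrid[0:n,0:n]; X=np.stack([c[0]+(xx-200)*s,c[1]-(yy-200)*s,np.full(xx.shape,zf)],-1)
K=X@R.T+t; g=cv2.remap(cv2.cvtColor(im["pixels"],cv2.COLOR_RGB2GRAY),(K[...,0]/K[...,2]*f+im["cx"]).astype(np.float32),(K[...,1]/K[...,2]*f+im["cy"]).astype(np.float32),cv2.INTER_CUBIC)
cv2.imwrite("pics/rect.png",cv2.resize(g,(800,800))[100:700])
a=ray(375/1.4,134/1.4,zf);b=ray(398/1.4,198/1.4,zf);o=ray(387/1.4,166/1.4,zf)
print(a,b,o,(a+b)/2,np.linalg.norm(a-b),np.degrees(np.arctan2(*(a-b)[1::-1])))
# matched score over centre & angle: mean darkness at two r=3mm holes
G=cv2.GaussianBlur(g,(0,0),10).astype(float)
best=min((G[int(round(200-(dy+20*np.sin(th))*5)),int(round(200+(dx+20*np.cos(th))*5))]+G[int(round(200-(dy-20*np.sin(th))*5)),int(round(200+(dx-20*np.cos(th))*5))],dx,dy,np.degrees(th)) for dx in np.arange(-3,3.1,.5) for dy in np.arange(-3,3.1,.5) for th in np.arange(0,np.pi,.0175))
print(best)
p=bot.observe()["position"]
for lo,hi,l in((.26,.29,"griptop"),(.2,.236,"bar")):
    m=(P[...,2]>lo)&(P[...,2]<hi)&(np.hypot(P[...,0]-p[0],P[...,1]-p[1])<.045)
    if m.sum(): print(l,m.sum(),np.median(P[m],0),cv2.minAreaRect(P[m][:,:2].astype(np.float32)*1000))
m=(abs(P[...,2]-.106)<.003)&(abs(P[...,0]-.503)<.11)&(abs(P[...,1]+.232)<.11);print(cv2.minAreaRect(P[m][:,:2].astype(np.float32)*1000))
print(p)
```

```text
[ 0.49193511 -0.24765142  0.126     ] [ 0.51329526 -0.2145885   0.126     ] [ 0.50218757 -0.23126245  0.126     ] [ 0.50261518 -0.23111996  0.126     ] 0.039362579506611504 -122.86430285316558
(np.float64(145.0), np.float64(-1.0), np.float64(1.0), np.float64(56.14986392282068))
griptop 7676 [ 0.55439463 -0.18897179  0.27250456] ((550.278076171875, -187.5447540283203), (60.01979446411133, 61.87791061401367), 75.71955108642578)
bar 1304 [ 0.53525955 -0.20267438  0.2262263 ] ((543.1494750976562, -196.5020294189453), (33.86817932128906, 26.140932083129883), 36.85961151123047)
((502.69891357421875, -232.4044952392578), (126.77263641357422, 126.9154052734375), 77.67134857177734)
[ 0.55841675 -0.18622845  0.24131597]
```

View pics/rect.png

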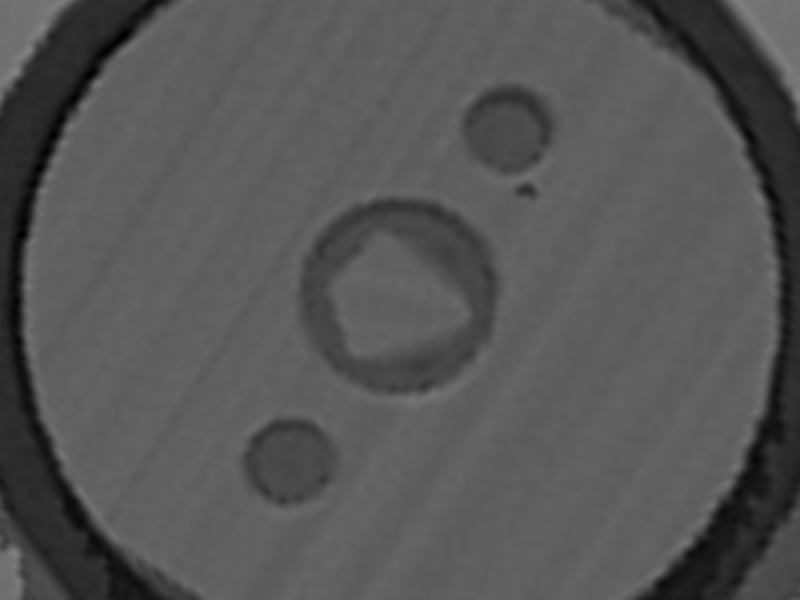

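```bash
python3 -m inch '{"fingers":[0,0,0,0,0,0,0,0],"slide":[[-15,-12,0],[-30,-25,-10],[-45,-37,-25],[-55.3,-45.9,-45],[-55.3,-45.9,-60],[-55.3,-45.9,-72],[-55.3,-45.9,-76],[-55.3,-45.9,-76]],"twist":[1,2,3,4,4,4,4,4]}'
python3 - <<'E'
from h import *
s=bot.observe(); print(s["position"],s["tool_rot"],s["contact_force"],s["torque"])
im=bot.get_image("wrist"); save(im,"w3.png",(130,80,300,280),2)
E
```

```text
clock: 7.05
position: [0.5028, -0.232, 0.1647]
tool_rot: [179.9, -0.0, -123.0]
contact_force: [-0.4, -0.1, -2.0]
gripper_width: 0.175
finger_force: 78.3
[ 0.5028283  -0.23203876  0.16472633] [ 1.79918895e+02 -2.16623663e-03 -1.23042913e+02] [-0.42337971 -0.05480224 -1.99843413] [-0.00880755  0.05104506  0.04004269]
```

View pics/w3.png

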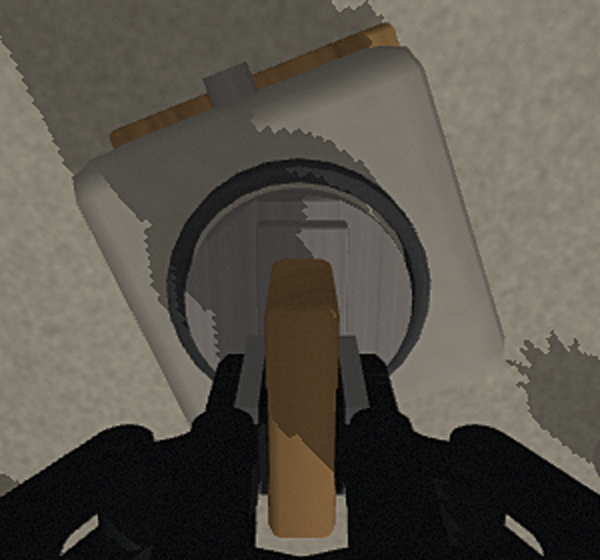

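The spanner stands centred over the ring, its bar aligned on the ring's face. I'll lower it gently.

```bash
python3 -m inch '{"fingers":[0,0,0,0,0,0],"slide":[[0,0,-2],[0,0,-4],[0,0,-5.5],[0,0,-6.5],[0,0,-7],[0,0,-7]],"twist":[0,0,0,0,0,0]}'
python3 -m inch '{"fingers":[0,0,0,0],"slide":[[0,0,-0.5],[0,0,-1],[0,0,-1.5],[0,0,-2]],"twist":[0,0,0,0]}'
```

```text
clock: 7.6
position: [0.5031, -0.2332, 0.1583]
tool_rot: [180.0, 0.0, -123.1]
contact_force: [0.4, 0.5, -2.7]
gripper_width: 0.175
finger_force: 78.3
clock: 7.93
position: [0.5031, -0.2333, 0.1563]
tool_rot: [-180.0, 0.0, -123.1]
contact_force: [0.3, 0.2, -1.9]
gripper_width: 0.174
finger_force: 78.3
```

```bash
python3 -m inch '{"fingers":[0,0,0,0],"slide":[[0,0.3,-0.5],[0,0.6,-1],[0,0.6,-1.5],[0,0.6,-2]],"twist":[0,0,0,0]}'
python3 -m inch '{"fingers":[0,0,0,0],"slide":[[0,0,-0.5],[0,0,-1],[0,0,-1.5],[0,0,-1.5]],"twist":[0,0,0,0]}'
```

```text
clock: 8.27
position: [0.5031, -0.2326, 0.1543]
tool_rot: [-180.0, 0.0, -123.1]
contact_force: [-0.5, 0.8, -2.3]
gripper_width: 0.178
finger_force: 78.3
clock: 8.6
position: [0.503, -0.2326, 0.1527]
tool_rot: [180.0, -0.0, -123.1]
contact_force: [0.7, 0.2, -1.8]
gripper_width: 0.171
finger_force: 78.3
```

```bash
python3 -m inch '{"fingers":[0,0,0,0],"slide":[[0,0,-0.5],[0,0,-1],[0,0,-1.5],[0,0,-1.5]],"twist":[0,0,0,0]}'
python3 -m inch '{"fingers":[0,0,0,0],"slide":[[0,0,-0.4],[0,0,-0.8],[0,0,-0.8],[0,0,-0.8]],"twist":[0,0,0,0]}'
python3 -c 'from station import bot;s=bot.observe();print(s["torque"],s["contact_force"],s["position"],s["tool_rot"])'
```

```text
clock: 8.93
position: [0.503, -0.2326, 0.1512]
tool_rot: [180.0, -0.0, -123.1]
contact_force: [0.2, 0.2, -2.2]
gripper_width: 0.176
finger_force: 78.3
clock: 9.27
position: [0.5031, -0.2326, 0.1505]
tool_rot: [180.0, 0.0, -123.1]
contact_force: [0.3, 0.0, -2.9]
gripper_width: 0.176
finger_force: 78.3
[ 0.00096687 -0.03238028 -0.01955928] [ 0.28857224  0.03661897 -2.92351003] [ 0.50305995 -0.23259734  0.15049001] [ 1.79998094e+02  1.80445809e-03 -1.23113497e+02]
```

```bash
python3 -m inch '{"fingers":[0,0,0,0,0,0],"slide":[[0,0,-0.1],[0,0,-0.2],[0,0,-0.3],[0,0,-0.4],[0,0,-0.5],[0,0,-0.6]],"twist":[-0.25,-0.5,-0.75,-1,-1.25,-1.5]}'
cat > o.py <<'E'
from station import bot
s=bot.observe();print("T",s["torque"].round(3),"F",s["contact_force"].round(1),s["position"].round(4),s["tool_rot"][2].round(2))
E
python3 o.py
```

```text
clock: 9.77
position: [0.5035, -0.2329, 0.1501]
tool_rot: [-179.9, 0.0, -130.7]
contact_force: [2.8, -4.2, -1.6]
gripper_width: 0.174
finger_force: 78.5
T [-0.983 -0.888  0.263] F [ 2.8 -4.2 -1.6] [ 0.5035 -0.2329  0.1501] -130.75
```

```bash
python3 -m inch '{"fingers":[0,0,0,0,0,0,0,0],"slide":[[0.1,-0.1,-0.1],[0.2,-0.2,-0.2],[0.2,-0.3,-0.4],[0.2,-0.3,-0.5],[0.2,-0.3,-0.6],[0.2,-0.3,-0.7],[0.2,-0.3,-0.9],[0.2,-0.3,-1.0]],"twist":[-0.3,-0.6,-0.9,-1.2,-1.5,-1.8,-2.1,-2.4]}'; python3 o.py
python3 -m inch '{"fingers":[0,0,0,0,0,0,0,0],"slide":[[0,0,-0.1],[0,0,-0.2],[0,0,-0.4],[0,0,-0.5],[0,0,-0.6],[0,0,-0.7],[0,0,-0.9],[0,0,-1.0]],"twist":[-0.3,-0.6,-0.9,-1.2,-1.5,-1.8,-2.1,-2.4]}'; python3 o.py
```

```text
clock: 10.43
position: [0.5036, -0.2332, 0.1491]
tool_rot: [-180.0, 0.0, -142.8]
contact_force: [3.7, -3.7, -2.4]
gripper_width: 0.174
finger_force: 78.5
T [-0.868 -0.827  0.187] F [ 3.7 -3.7 -2.4] [ 0.5036 -0.2332  0.1491] -142.76
clock: 11.1
position: [0.5037, -0.2333, 0.1481]
tool_rot: [-179.9, 0.0, -154.8]
contact_force: [3.2, -5.3, -3.5]
gripper_width: 0.176
finger_force: 78.4
T [-1.192 -0.895  0.235] F [ 3.2 -5.3 -3.5] [ 0.5037 -0.2333  0.1481] -154.76
```

```bash
python3 -m inch '{"fingers":[0,0,0,0,0,0,0,0],"slide":[[0.1,-0.1,-0.1],[0.2,-0.3,-0.2],[0.2,-0.3,-0.3],[0.2,-0.3,-0.4],[0.2,-0.3,-0.5],[0.2,-0.3,-0.6],[0.2,-0.3,-0.7],[0.2,-0.3,-0.8]],"twist":[-0.25,-0.5,-0.75,-1,-1.25,-1.5,-1.75,-2]}'; python3 o.py
python3 -m inch '{"fingers":[0,0,0,0,0,0],"slide":[[0,0,-0.1],[0,0,-0.1],[0,0,-0.2],[0,0,-0.3],[0,0,-0.3],[0,0,-0.4]],"twist":[-0.15,-0.3,-0.45,-0.6,-0.75,-0.9]}'; python3 o.py
```

```text
clock: 11.77
position: [0.5037, -0.2335, 0.1472]
tool_rot: [-180.0, 0.0, -164.7]
contact_force: [3.4, -5.3, -2.7]
gripper_width: 0.175
finger_force: 78.4
T [-1.204 -0.841  0.197] F [ 3.4 -5.3 -2.7] [ 0.5037 -0.2335  0.1472] -164.75
clock: 12.27
position: [0.5037, -0.2336, 0.1468]
tool_rot: [-180.0, 0.0, -169.2]
contact_force: [3.9, -4.7, -2.1]
gripper_width: 0.172
finger_force: 78.4
T [-1.237 -0.829  0.177] F [ 3.9 -4.7 -2.1] [ 0.5037 -0.2336  0.1468] -169.22
```

```bash
cat >> o.py <<'E'
import sys
sys.exit(s["torque"][2]>0.32)
E
python3 -m inch '{"fingers":[0,0,0,0],"slide":[[0,0,-0.1],[0,0,-0.1],[0,0,-0.1],[0,0,-0.15]],"twist":[-0.1,-0.2,-0.3,-0.4]}'>/dev/null; python3 o.py && python3 -m inch '{"fingers":[0,0,0,0],"slide":[[0,0,-0.1],[0,0,-0.1],[0,0,-0.1],[0,0,-0.15]],"twist":[-0.1,-0.2,-0.3,-0.4]}'>/dev/null && python3 o.py && python3 -m inch '{"fingers":[0,0,0,0],"slide":[[0,0,-0.1],[0,0,-0.1],[0,0,-0.1],[0,0,-0.15]],"twist":[-0.1,-0.2,-0.3,-0.4]}' >/dev/null && python3 o.py && python3 -m inch '{"fingers":[0,0,0,0],"slide":[[0,0,-0.1],[0,0,-0.1],[0,0,-0.1],[0,0,-0.15]],"twist":[-0.1,-0.2,-0.3,-0.4]}' >/dev/null && python3 o.py
```

```text
T [-1.273 -0.822  0.234] F [ 3.2 -5.3 -3.5] [ 0.5037 -0.2336  0.1467] -171.21False
```

```bash
sed -i 's/sys.exit(\(.*\))/sys.exit(int(\1))/' o.py
python3 -m inch '{"fingers":[0,0,0,0],"slide":[[0,0,-0.1],[0,0,-0.1],[0,0,-0.1],[0,0,-0.15]],"twist":[-0.1,-0.2,-0.3,-0.4]}'>/dev/null; python3 o.py && python3 -m inch '{"fingers":[0,0,0,0],"slide":[[0,0,-0.1],[0,0,-0.1],[0,0,-0.1],[0,0,-0.15]],"twist":[-0.1,-0.2,-0.3,-0.4]}'>/dev/null && python3 o.py && python3 -m inch '{"fingers":[0,0,0,0],"slide":[[0,0,-0.1],[0,0,-0.1],[0,0,-0.1],[0,0,-0.15]],"twist":[-0.1,-0.2,-0.3,-0.4]}' >/dev/null && python3 o.py && python3 -m inch '{"fingers":[0,0,0,0],"slide":[[0,0,-0.1],[0,0,-0.1],[0,0,-0.1],[0,0,-0.15]],"twist":[-0.1,-0.2,-0.3,-0.4]}' >/dev/null && python3 o.py
```

```text
T [-1.407 -0.864  0.266] F [ 3.4 -6.7 -2.8] [ 0.5037 -0.2336  0.1465] -173.21
T [-1.412 -0.881  0.306] F [ 3.9 -5.8 -2.7] [ 0.5037 -0.2337  0.1463] -175.22
T [-1.532 -0.826  0.215] F [ 4.3 -6.8 -3.6] [ 0.5037 -0.2337  0.1462] -177.21
T [-1.532 -0.823  0.226] F [ 3.3 -6.  -3.6] [ 0.5036 -0.2337  0.146 ] -179.22
```

```bash
sed -i 's/0.32/0.35/' o.py
python3 -m inch '{"fingers":[0,0,0,0],"slide":[[0.1,-0.1,-0.1],[0.2,-0.3,-0.1],[0.2,-0.4,-0.1],[0.2,-0.4,-0.15]],"twist":[-0.1,-0.2,-0.3,-0.4]}'>/dev/null; python3 o.py && python3 -m inch '{"fingers":[0,0,0,0],"slide":[[0,0,-0.1],[0,0,-0.1],[0,0,-0.1],[0,0,-0.15]],"twist":[-0.1,-0.2,-0.3,-0.4]}'>/dev/null && python3 o.py && python3 -m inch '{"fingers":[0,0,0,0],"slide":[[0,0,-0.1],[0,0,-0.1],[0,0,-0.1],[0,0,-0.15]],"twist":[-0.1,-0.2,-0.3,-0.4]}' >/dev/null && python3 o.py && python3 -m inch '{"fingers":[0,0,0,0],"slide":[[0,0,-0.1],[0,0,-0.1],[0,0,-0.1],[0,0,-0.15]],"twist":[-0.1,-0.2,-0.3,-0.4]}' >/dev/null && python3 o.py
```

```text
T [-1.016 -0.603  0.22 ] F [ 1.7 -5.2 -3.3] [ 0.5037 -0.2338  0.1458] 178.79
T [-1.074 -0.695  0.203] F [ 2.  -4.2 -3. ] [ 0.5037 -0.2339  0.1457] 176.79
T [-1.167 -0.611  0.251] F [ 2.  -5.2 -3.7] [ 0.5037 -0.2339  0.1455] 174.79
T [-1.239 -0.703  0.222] F [ 2.  -5.  -4.2] [ 0.5037 -0.2339  0.1453] 172.79
```

```bash
python3 -m inch '{"fingers":[0,0,0,0],"slide":[[0,-0.1,-0.1],[0,-0.2,-0.1],[0,-0.3,-0.1],[0,-0.3,-0.15]],"twist":[-0.1,-0.2,-0.3,-0.4]}'>/dev/null; python3 o.py && python3 -m inch '{"fingers":[0,0,0,0],"slide":[[0,0,-0.1],[0,0,-0.1],[0,0,-0.1],[0,0,-0.15]],"twist":[-0.1,-0.2,-0.3,-0.4]}'>/dev/null && python3 o.py && python3 -m inch '{"fingers":[0,0,0,0],"slide":[[0,0,-0.1],[0,0,-0.1],[0,0,-0.1],[0,0,-0.15]],"twist":[-0.1,-0.2,-0.3,-0.4]}' >/dev/null && python3 o.py && python3 -m inch '{"fingers":[0,0,0,0],"slide":[[0,0,-0.1],[0,0,-0.1],[0,0,-0.1],[0,0,-0.15]],"twist":[-0.1,-0.2,-0.3,-0.4]}' >/dev/null && python3 o.py
```

```text
T [-1.025 -0.642  0.181] F [ 2.1 -3.9 -3.3] [ 0.5037 -0.234   0.1452] 170.81
T [-1.107 -0.622  0.126] F [ 3.7 -4.9 -3.9] [ 0.5036 -0.234   0.145 ] 168.81
T [-1.143 -0.67   0.197] F [ 2.1 -4.7 -3.9] [ 0.5036 -0.234   0.1448] 166.82
T [-1.206 -0.614  0.259] F [ 2.4 -4.7 -4.5] [ 0.5036 -0.2341  0.1447] 164.82
```

```bash
python3 -m inch '{"fingers":[0,0,0,0],"slide":[[0,-0.1,-0.1],[0,-0.2,-0.1],[0,-0.2,-0.1],[0,-0.2,-0.15]],"twist":[-0.1,-0.2,-0.3,-0.4]}'>/dev/null; python3 o.py && python3 -m inch '{"fingers":[0,0,0,0],"slide":[[0,0,0],[0,0,-0.1],[0,0,-0.1],[0,0,-0.1]],"twist":[-0.1,-0.2,-0.3,-0.4]}'>/dev/null && python3 o.py && python3 -m inch '{"fingers":[0,0,0,0],"slide":[[0,0,0],[0,0,0],[0,0,0],[0,0,0]],"twist":[-0.1,-0.2,-0.3,-0.3]}' >/dev/null && python3 o.py && python3 -m inch '{"fingers":[0,0,0,0],"slide":[[0,0,0],[0,0,0],[0,0,0],[0,0,0]],"twist":[-0.1,-0.2,-0.3,-0.3]}' >/dev/null && python3 o.py
```

```text
T [-1.077 -0.513  0.432] F [ 1.9 -4.7 -4.3] [ 0.5036 -0.2341  0.1445] 162.83
```

```bash
python3 -m inch '{"fingers":[0,0,0],"slide":[[0,0,0],[0,0,0],[0,0,0]],"twist":[0,0,0]}'>/dev/null; python3 o.py
python3 - <<'E'
from h import *
im=bot.get_image("wrist");P=cloud(im)
d=np.hypot(P[...,0]-.5032,P[...,1]+.2326)
for a,b in((.015,.037),(.041,.045)):
    m=(d>a)&(d<b)&(abs(P[...,2]-.122)<.005); print(m.sum(),np.median(P[m][:,2]),np.percentile(P[m][:,2],[20,80]))
E
```

```text
T [-1.066 -0.559  0.402] F [ 2.3 -4.3 -4.1] [ 0.5036 -0.2341  0.1446] 162.87
4315 0.11997290423244453 [0.11947736 0.12049866]
1964 0.11886194066750395 [0.11836319 0.11937326]
```

The turning moment jumped at about 73° and the ring face stands 1.1 mm above the rim, so it is home. I'll unload and lift off.

```bash
python3 -m inch '{"fingers":[0,0,0,0,0,0,0,0],"slide":[[0,0,0],[0.2,-0.3,0],[0.3,-0.4,0],[0.3,-0.4,2],[0.3,-0.4,4],[0.3,-0.4,7],[0.3,-0.4,10],[0.3,-0.4,13]],"twist":[0.2,0.4,0.6,0.6,0.6,0.6,0.6,0.6]}'; python3 o.py
python3 -m inch '{"fingers":[0,0,0,0,0,0,0,0],"slide":[[0,0,15],[0,0,40],[0,0,70],[10,30,90],[20,65,90],[30,100,90],[35,140,90],[40,180,90]],"twist":[0,0,0,1,2,3,4,5]}'
python3 -m inch '{"fingers":[0,0,0,0,0,0,0,0],"slide":[[2,35,0],[5,70,0],[8,105,0],[10,140,0],[10,175,0],[10,195,0],[10,200,0],[10,200,0]],"twist":[1,2,3,4,5.2,5.2,5.2,5.2]}'
python3 - <<'E'
from h import *
im=bot.get_image("wrist"); P=cloud(im); save(im,"w4.png")
s=bot.observe(); p=s["position"]; print(p,s["tool_rot"])
for dz in((-.03,-.008),):
    m=(P[...,2]>p[2]+dz[0])&(P[...,2]<p[2]+dz[1])&(np.hypot(P[...,0]-p[0],P[...,1]-p[1])<.045)
    print("bar",m.sum(),np.median(P[m],0),cv2.minAreaRect(P[m][:,:2].astype(np.float32)*1000))
m=(P[...,2]>0.024)&(P[...,2]<0.034)&(abs(P[...,0]-.559)<.09)&(abs(P[...,1]-.2)<.09)
print("stand",m.sum(),cv2.minAreaRect(P[m][:,:2].astype(np.float32)*1000))
E
```

```text
clock: 17.9
position: [0.504, -0.2345, 0.158]
tool_rot: [180.0, 0.0, 165.9]
contact_force: [-0.1, 0.2, -2.5]
gripper_width: 0.175
finger_force: 78.5
T [ 0.01  -0.028  0.005] F [-0.1  0.2 -2.5] [ 0.504  -0.2345  0.158 ] 165.88
clock: 18.57
position: [0.5441, -0.0529, 0.248]
tool_rot: [-180.0, 0.0, -168.9]
contact_force: [1.2, 0.3, -2.6]
gripper_width: 0.178
finger_force: 78.7
clock: 19.23
position: [0.5538, 0.1469, 0.2476]
tool_rot: [180.0, -0.0, -143.0]
contact_force: [-0.9, -0.2, -2.1]
gripper_width: 0.176
finger_force: 78.7
[0.55389702 0.14566608 0.24772849] [-1.79990531e+02 -4.65848135e-03 -1.43083532e+02]
bar 1304 [0.53072191 0.13077    0.23269538] ((538.6431274414062, 136.90994262695312), (33.634918212890625, 26.160125732421875), 36.35380554199219)
stand 2535 ((558.19677734375, 199.201171875), (109.77289581298828, 64.2684555053711), 36.75213623046875)
```

View pics/w4.png

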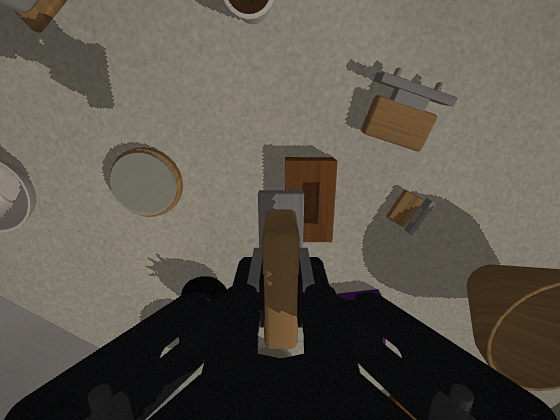

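The spanner at (280,250) is square in the gripper and beside the wooden rest at (311,200). I'll carry it over and lower it in.

```bash
python3 -m inch '{"fingers":[0,0,0,0,0,0,0,0],"slide":[[2,25,0],[5,48,-15],[5,53,-45],[5,53,-80],[5,53,-115],[5,53,-145],[5,53,-165],[5,53,-172]],"twist":[0,0,0,0,0,0,0,0]}'
python3 -m inch '{"fingers":[0,0,0,0,0,0,0,0],"slide":[[0,0,-2],[0,0,-5],[0,0,-8],[0,0,-11],[0,0,-14],[0,0,-17],[0,0,-18],[0,0,-18]],"twist":[0,0,0,0,0,0,0,0]}'; python3 o.py
```

```text
clock: 19.95
position: [0.5574, 0.1964, 0.0725]
tool_rot: [179.9, -0.2, -143.2]
contact_force: [-1.1, -1.1, -2.4]
gripper_width: 0.174
finger_force: 78.8
clock: 20.62
position: [0.5588, 0.1985, 0.0574]
tool_rot: [180.0, -0.0, -143.1]
contact_force: [0.1, -0.3, -2.8]
gripper_width: 0.173
finger_force: 78.8
T [-0.009 -0.025  0.007] F [ 0.1 -0.3 -2.8] [0.5588 0.1985 0.0574] -143.11
```

```bash
python3 -m inch '{"fingers":[0,0,0,0,0,0],"slide":[[0,0,-1],[0,0,-2],[0,0,-3],[0,0,-3.5],[0,0,-4],[0,0,-4]],"twist":[0,0,0,0,0,0]}'
python3 -m inch '{"fingers":[0,0,0,0],"slide":[[0,0,-0.4],[0,0,-0.8],[0,0,-1.2],[0,0,-1.2]],"twist":[0,0,0,0]}'
```

```text
clock: 21.12
position: [0.5589, 0.1985, 0.0535]
tool_rot: [180.0, -0.0, -143.1]
contact_force: [-0.2, -0.9, -2.0]
gripper_width: 0.175
finger_force: 78.8
clock: 21.45
position: [0.5589, 0.1985, 0.0523]
tool_rot: [180.0, -0.0, -143.1]
contact_force: [0.7, -0.5, -1.5]
gripper_width: 0.172
finger_force: 78.8
```

Almost down. I'll lower it the last bit, open and lift.

```bash
python3 -m inch '{"fingers":[0,0,0,0],"slide":[[0,0,-0.3],[0,0,-0.6],[0,0,-0.6],[0,0,-0.6]],"twist":[0,0,0,0]}'; python3 -m inch '{"fingers":[0.25,0.35,0.5,0.7,0.9,1,1,1],"slide":[[0,0,0],[0,0,0],[0,0,0],[0,0,0],[0,0,0],[0,0,0],[0,0,0],[0,0,0]],"twist":[0,0,0,0,0,0,0,0]}'
python3 -m inch '{"fingers":[1,1,1,1,1,1,1,1],"slide":[[0,0,0],[0,0,5],[0,0,20],[0,0,50],[0,0,90],[0,0,130],[0,0,165],[0,0,200]],"twist":[0,0,0,0,0,0,0,0]}'
python3 -m inch '{"fingers":[1,1,1,1],"slide":[[20,15,10],[32,24,20],[32,24,20],[32,24,20]],"twist":[0,0,0,0]}'
python3 - <<'E'
from h import *
im=bot.get_image("wrist"); save(im,"w5.png"); P=cloud(im)
for l,a,b in(("grip",.072,.1),("bar",.035,.042),("stand",.024,.033)):
    m=(P[...,2]>a)&(P[...,2]<b)&(np.hypot(P[...,0]-.559,P[...,1]-.2)<.08)
    print(l,m.sum(),P[m][:,2].mean(),cv2.minAreaRect(P[m][:,:2].astype(np.float32)*1000))
E
```

```text
clock: 21.78
position: [0.559, 0.1985, 0.0518]
tool_rot: [-180.0, 0.0, -143.1]
contact_force: [-0.2, 1.3, -1.3]
gripper_width: 0.176
finger_force: 79.2
clock: 22.45
position: [0.559, 0.1985, 0.0518]
tool_rot: [-180.0, 0.0, -143.1]
contact_force: [-1.7, -0.3, 0.4]
gripper_width: 1.001
finger_force: 0.0
clock: 23.12
position: [0.5586, 0.1984, 0.2545]
tool_rot: [-180.0, 0.1, -143.1]
contact_force: [0.8, 0.5, 0.1]
gripper_width: 1.003
finger_force: 0.0
clock: 23.45
position: [0.5913, 0.2228, 0.2718]
tool_rot: [-180.0, 0.0, -143.1]
contact_force: [-0.5, -0.5, 0.1]
gripper_width: 1.001
finger_force: 0.0
grip 746 0.08270616532965981 ((558.4351806640625, 199.91465759277344), (58.60359573364258, 14.983245849609375), 36.735660552978516)
bar 410 0.03703001375218163 ((558.3895263671875, 200.38783264160156), (68.64945220947266, 24.946630477905273), 36.24201965332031)
stand 3151 0.02907243028522289 ((558.1683959960938, 199.1654052734375), (108.9383773803711, 64.032470703125), 36.74421691894531)
```

View pics/w5.png

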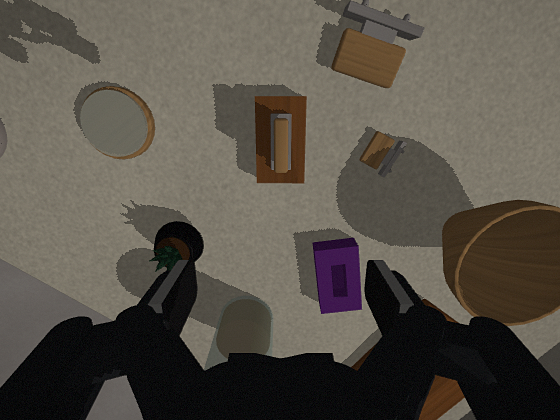

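The spanner stands in the wooden rest at (281,140), within about 1 mm of its middle with the bar flat on the block. The gripper is clear.

```bash
python3 -c 'from station import bot;print(bot.hand_in())'
```

```text
the job is handed in; nothing more can be done
None
```

The job is handed in, verdict not reported: the ring is fully home, the spanner stands back in its wooden rest about 1 mm from the middle, and the robot touched nothing else on the counter.

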